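# Load the capacitor test cradles

### The job

Stand each of the four round can capacitors upright in the test cradle whose collar has the same colour and matching size (large can in large collar, small can in small collar), flat on the cradle's floor inside the collar. Set each one down gently, do not drop it, and leave the two boxy film capacitors where they lie.

Things in the scene. Friction and masses are not known exactly. Their poses are not given: they have to be found in the camera images.
- cap_big_blue_center (a point): The large blue capacitor: a loose upright round can with blue sleeve, 44 mm in diameter and 65 mm tall, 110 to 180 g, dark disc and two small terminals on its flat top (they stand up 2 mm). This point is its centre, 32.5 mm above its underside; z points up its axis. It starts standing on the bench.
- cap_big_orange_center (a point): The large orange capacitor: a loose upright round can with orange sleeve, 44 mm in diameter and 65 mm tall, 110 to 180 g, dark disc and two small terminals on its flat top (they stand up 2 mm). This point is its centre, 32.5 mm above its underside; z points up its axis. It starts standing on the bench.
- cap_small_blue_center (a point): The small blue capacitor: a loose upright round can with blue sleeve, 30 mm in diameter and 55 mm tall, 45 to 80 g, dark disc and two small terminals on its flat top (they stand up 2 mm). This point is its centre, 27.5 mm above its underside; z points up its axis. It starts standing on the bench.
- cap_small_orange_center (a point): The small orange capacitor: a loose upright round can with orange sleeve, 30 mm in diameter and 55 mm tall, 45 to 80 g, dark disc and two small terminals on its flat top (they stand up 2 mm). This point is its centre, 27.5 mm above its underside; z points up its axis. It starts standing on the bench.
- cradle_big_blue_floor (a point): The large blue test cradle, fixed to the bench: a black square base 78 mm wide and 4 mm thick, carrying a low blue collar, 64 mm inside diameter, 4 mm wall, whose rim is 6 mm above the cradle's floor; two brass contact strips lie flush in the floor and a small grey terminal, 12 mm wide and 10 mm high, stands at one side of the base. This point is the centre of the floor inside the collar, 4 mm above the bench; z points up.
- cradle_big_orange_floor (a point): The large orange test cradle, fixed to the bench: a black square base 78 mm wide and 4 mm thick, carrying a low orange collar, 64 mm inside diameter, 4 mm wall, whose rim is 6 mm above the cradle's floor; two brass contact strips lie flush in the floor and a small grey terminal, 12 mm wide and 10 mm high, stands at one side of the base. This point is the centre of the floor inside the collar, 4 mm above the bench; z points up.
- cradle_small_blue_floor (a point): The small blue test cradle, fixed to the bench: a black square base 64 mm wide and 4 mm thick, carrying a low blue collar, 50 mm inside diameter, 4 mm wall, whose rim is 6 mm above the cradle's floor; two brass contact strips lie flush in the floor and a small grey terminal, 12 mm wide and 10 mm high, stands at one side of the base. This point is the centre of the floor inside the collar, 4 mm above the bench; z points up.
- cradle_small_orange_floor (a point): The small orange test cradle, fixed to the bench: a black square base 64 mm wide and 4 mm thick, carrying a low orange collar, 50 mm inside diameter, 4 mm wall, whose rim is 6 mm above the cradle's floor; two brass contact strips lie flush in the floor and a small grey terminal, 12 mm wide and 10 mm high, stands at one side of the base. This point is the centre of the floor inside the collar, 4 mm above the bench; z points up.
- film_blue_center (a point): A boxy blue film capacitor, a loose rectangular block 42 x 24 x 36 mm (x, y, z) lying on the bench; not to be moved. This point is its centre, 18 mm above its underside; x runs along its 42 mm side, z points up.
- film_orange_center (a point): A boxy orange film capacitor, a loose rectangular block 42 x 24 x 36 mm (x, y, z) lying on the bench; not to be moved. This point is its centre, 18 mm above its underside; x runs along its 42 mm side, z points up.
Mind the look-alikes: they are no part of the job. Leave any green or white look-alike of the part that bears cap_small_orange_center alone. What is shaped like the part that bears cap_big_blue_center but turquoise is not meant.

How it is judged:
At the end, for the whole second after the job is handed in: Each round capacitor stands upright (within 0.1 rad), flat on the floor of the cradle of its own colour and size (height within 4 mm, centre within 12 mm of the cradle's centre), released and at rest; both boxy film capacitors are within 20 mm of where they started (horizontal distance between cap_big_blue_center and cradle_big_blue_floor below 0.012 m and z of cap_big_blue_center in the frame of cradle_big_blue_floor between 0.0285 and 0.0365 m and angle between each of cap_big_blue_center, cap_big_orange_center, cap_small_blue_center, cap_small_orange_center's own z axis and vertical below 0.1 rad and linear speed of each of cap_big_blue, cap_big_orange, cap_small_blue, cap_small_orange below 0.02 m/s and angular speed of each of cap_big_blue, cap_big_orange, cap_small_blue, cap_small_orange below 0.2 rad/s and horizontal distance between cap_big_orange_center and cradle_big_orange_floor below 0.012 m and z of cap_big_orange_center in the frame of cradle_big_orange_floor between 0.0285 and 0.0365 m and horizontal distance between cap_small_blue_center and cradle_small_blue_floor below 0.012 m and z of cap_small_blue_center in the frame of cradle_small_blue_floor between 0.0235 and 0.0315 m and horizontal distance between cap_small_orange_center and cradle_small_orange_floor below 0.012 m and z of cap_small_orange_center in the frame of cradle_small_orange_floor between 0.0235 and 0.0315 m and distance of each of film_blue_center, film_orange_center from where it was at the start of the episode below 0.02 m); the robot touches nothing.
It fails at once if a boxy film capacitor is moved more than 20 mm (distance of any of film_blue_center, film_orange_center from where it was at the start of the episode above 0.02 m).
It fails at once if a round capacitor is dropped or flung (free of the fingers and faster than 0.6 m/s) ((linear speed of cap_big_blue above 0.6 m/s and contact force between cap_big_blue and the fingers below 0.05 N) or (linear speed of cap_big_orange above 0.6 m/s and contact force between cap_big_orange and the fingers below 0.05 N) or (linear speed of cap_small_blue above 0.6 m/s and contact force between cap_small_blue and the fingers below 0.05 N) or (linear speed of cap_small_orange above 0.6 m/s and contact force between cap_small_orange and the fingers below 0.05 N)).
It also fails if it takes over 118 s, if anything falls off the work surface, if the arm or the gripper's body presses on something with over 40 N, if the wrist force passes 120 N, or if a joint passes its speed limit or range.

### The arm

A 7-joint arm with a two-finger parallel gripper is mounted at the origin on the work surface. World frame = base frame: x ahead of the robot, y to its left, z up, the work surface at z = 0. Lengths are in m, angles in rad, forces in N, time in s.
With the tool pointing down it reaches from about 0.425 to 0.875 m from the base axis. Payload 4.7 kg.
Tool frame: the origin (TCP) lies on the centre line of the jaws, within the pads' length; the fingertips stand ahead of it and the grasp point (between the pads) lies 2 mm behind it (nose_length is the z of the fingertips in the tool frame, in m); z points along the fingers, y is the line along which they close (so a half turn about z gives the same grasp; the last joint's range is limited). The gripper opens to 87 mm and grips with 3 to 60 N. Pads are 19 mm wide; open, the fingers measure 117 mm over their backs; the gripper's body (75 mm by 190 mm) begins 51 mm behind the grasp point.
Start: joints at [-1.156, 0.321, -0.07, 1.45, 0.023, 1.371, -0.057], TCP at [0.254, 0.598, 0.24] pointing down, gripper open.
Joint ranges: [-2.86, 2.86], [-0.3, 2.09], [-1.38, 1.24], [0.06, 2.45], [-1.56, 4.7], [0.09, 2.05], [-2.69, 2.69]. Speed limits (rad/s): [2.57, 2.57, 3.14, 3.14, 3.14, 3.14, 3.14].

### API

Orientations are given as a rotation vector (axis times angle).
In Python, from bench import * gives the robot as it stands.
- The arm moves only by the tool send_rows, never from a script. Its arguments are lists of equal length, an entry for each row: "xyz": the shift along the tool's x, y, z in mm, a list of three; "dr": the turn, a rotation vector about the tool's x, y, z in rad, a list of three. A call has exactly 10 rows; each row is the pose to reach, as a shift and turn from the pose commanded when the call began, along the tool's axes at that moment; what a row does not reach only later rows make up. A row lasts 1/12 s, in which the tool goes at most 41.7 mm and 7.16 degrees, less where a joint would pass 70% of its speed; a pose out of reach is approached as far as the arm can. A call with a gripper value outside its range is refused whole. "jaw" is the finger opening in mm, from 0 to 87, set as the call begins (left out, the last holds). The fingers move at their own pace and stop on an object; "grip_force" is the grip in N (left out, the last holds). Time passes only in rows, so rows that repeat a pose let the fingers close, or fill a call up. It gives the time, the measured TCP pose, the force, the opening and the grip force at its end, in the units of the state.
- get_state(): the state, without advancing time (a new reading comes with each control period).
- get_image(name): name is "scene" or "top"; returns the picture (384x512x3 uint8, red, green, blue); there is no depth.
- calibration(name): a dict with "vfov" (degrees; the focal length in pixels is half the picture's height over the tangent of half this angle, whatever the lens; pixels are square), "cx", "cy" (the principal point, pixels), "k1" (the pictures are not rectified: a ray, as slopes to the right and down, at radius r is drawn at 1 + k1 r^2 times it, then the intrinsics apply), "rvec" (rotation vector, rad) and "tvec" (3), from world to camera coordinates, as OpenCV has them. Camera axes: x right, y down, z forward; pixel columns grow to the right and rows downward; lengths in m; the calibration is good to about 2 mm. A picture is of the moment at which its call begins. calibration takes no time and is no camera call.
- close_job(): hands the job in; it is judged then, once.
The state is a dict: "time": time; "joint_positions": joint angles; "qd": joint speeds; "joint_torque": joint torques, N m; "position": TCP position; "tool_rot": TCP orientation; "ft_force": force on the tool from outside, world axes, zero at the start; "torque": the same for the moment, N m; "grip_width": opening from 0.0 (shut) to 1.0 (fully open); "grip_force": force on a finger pad.
Only numpy, scipy, OpenCV 4.12 (cv2) and the standard library are available. Lean on these libraries where they do the work, as an engineer would, in place of code of your own. Each camera call takes 0.05 s, during which the arm holds its last target. There are 200 camera calls.

## Working session

There is one attempt and no reset: what is moved stays moved. The work goes in short steps, Python scripts to look and compute and a tool call to move; the robot and the scene stay as the last step left them, time stands still between calls to the robot, and variables do not carry over. Pictures are saved under pics/ and viewed, at most 14 in all, crops included, and the job is handed in when it is done.

Besides the shell and the picture viewer there is one more tool, called after "Call:" as name(argument=value, ...) on one line, values as JSON. send_rows: Moves the arm, as the interface text tells. Its arguments: {"type":"object","properties":{"xyz":{"type":"array"},"dr":{"type":"array"},"jaw":{"type":"number"},"grip_force":{"type":"number"}},"required":["xyz","dr"]}

```bash
mkdir -p pics; ls
python3 - <<'E'
from bench import *
import cv2
for n in("scene","top"):
    im=get_image(n); cv2.imwrite(f"pics/{n}0.png",cv2.resize(im[:,:,::-1],(800,600),interpolation=cv2.INTER_CUBIC)); cv2.imwrite(f"{n}0_raw.png",im[:,:,::-1]); print(calibration(n))
print(get_state()); 
try: print(nose_length)
except Exception as e: print(e)
E
```

```text
pics
{'vfov': 52.709678190412305, 'cx': 258.66055954148595, 'cy': 195.42143399067515, 'k1': 0.005225064303487148, 'rvec': array([ 2.0005316 ,  1.14927319, -0.56753466]), 'tvec': array([-0.235891  , -0.23936634,  1.41219611])}
{'vfov': 42.54224839280204, 'cx': 257.1237422424768, 'cy': 186.89580759458468, 'k1': -0.18448690751892696, 'rvec': array([ 2.00731171, -2.22098606,  0.22298009]), 'tvec': array([0.0307616 , 0.52565009, 1.20238377])}
{'time': 0.1, 'joint_positions': array([-1.15590024,  0.3217663 , -0.07007986,  1.45156851,  0.02264186,
        1.37081486, -0.0568942 ]), 'qd': array([-1.21298241e-03, -1.92188557e-03,  6.90321453e-04, -5.31218112e-03,
        1.56370292e-05,  9.68974959e-04, -1.25111657e-03]), 'joint_torque': array([-2.77856598e-04, -4.92570126e+01, -4.05770782e-01, -3.13399744e+01,
       -6.40426227e-02,  3.95948708e-02,  9.67879873e-05]), 'position': array([0.25347145, 0.59802186, 0.23855174]), 'tool_rot': array([-6.25262120e-01, -3.07851935e+00,  2.76017787e-03]), 'ft_force': array([-0.01190526, -1.37308342, -0.25005147]), 'torque': array([ 0.02622253, -0.0184027 ,  0.05681473]), 'grip_force': 0.0, 'grip_width': 0.9969586995941586}
0.017
```

View pics/top0.png

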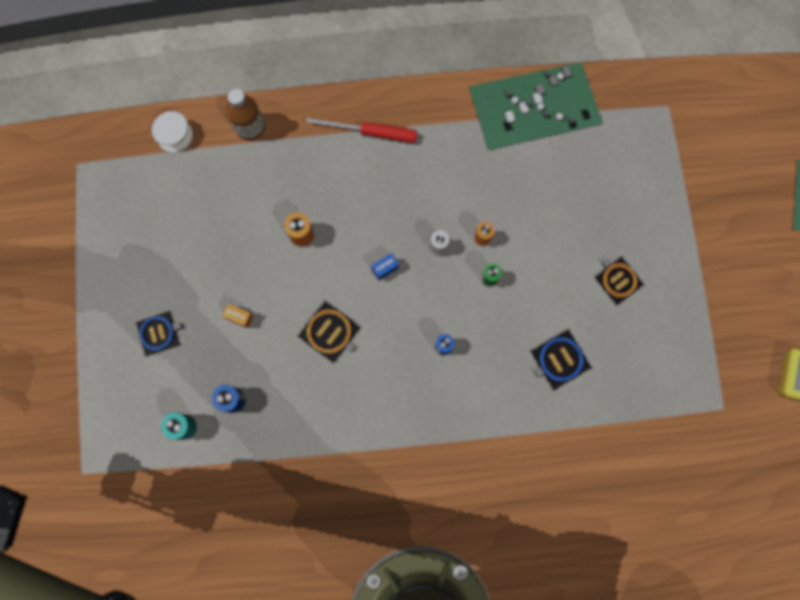

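View pics/scene0.png

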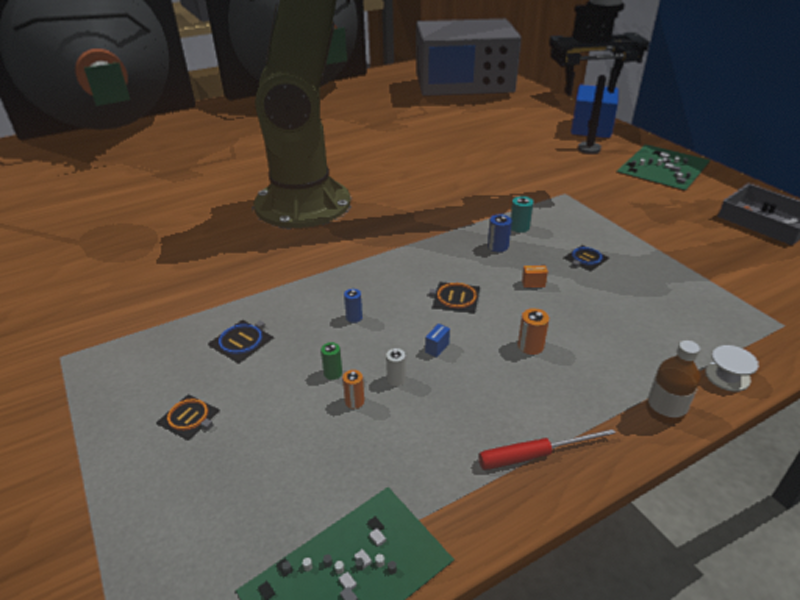

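Top view (800 px scale):
- **Cans:** large orange (297,225), large blue (225,398), small orange (485,231), small blue (445,343).
- **Look-alikes to leave alone:** turquoise (176,426), green (492,272), white (440,239).
- **Films:** orange (237,315), blue (385,266).
- **Collars:** large orange (329,331), large blue (561,359), small orange (620,280), small blue (157,333).

The targets are picked by sleeve colour plus size. I'll measure them by silhouette in both cameras and confirm the choice in one crop.

```bash
cat > h.py <<'E'
import numpy as np, cv2
from scipy.optimize import least_squares
from bench import *
HUE={'o':(5,20),'b':(105,125)}
def cam(n):
    c=calibration(n); f=192/np.tan(np.radians(c['vfov']/2))
    return c['rvec'],c['tvec'],np.array([[f,0,c['cx']],[0,f,c['cy']],[0,0,1]]),np.array([c['k1'],0,0,0.])
def proj(P,n):
    r,t,K,d=cam(n); return cv2.projectPoints(np.array(P,float).reshape(-1,1,3),r,t,K,d)[0][:,0]
def ray(px,n,z):
    r,t,K,d=cam(n); u=cv2.undistortPoints(np.array([[px]],float),K,d)[0,0]
    R=cv2.Rodrigues(r)[0]; o=-R.T@t; v=R.T@np.array([*u,1]); return (o+v*(z-o[2])/v[2])[:2]
A=np.linspace(0,2*np.pi,48,endpoint=False)
def ring(x,y,z,r): return np.c_[x+r*np.cos(A),y+r*np.sin(A),0*A+z]
def shape(p,kind):
    if kind[0]=='can': return np.r_[ring(*p,kind[2],kind[1]),ring(*p,kind[2]+kind[3],kind[1])]
    return ring(*p,.01,kind[1])
def cen(h):
    m=cv2.moments(h.astype(np.float32)); return np.array([m['m10'],m['m01']])/m['m00'],m['m00']
def fit(im,n,col,kind,seed):
    k=cv2.convexHull(proj(shape(seed,kind),n).astype(np.float32))
    roi=np.zeros(im.shape[:2],np.uint8); cv2.fillConvexPoly(roi,k.astype(np.int32),255); roi=cv2.dilate(roi,np.ones((13,13)))
    hsv=cv2.cvtColor(im,cv2.COLOR_RGB2HSV); lo,hi=HUE[col]
    m=cv2.inRange(hsv,(lo,110,40),(hi,255,255))&roi
    S=4; M=cv2.resize(m,None,fx=S,fy=S,interpolation=cv2.INTER_LINEAR)>127
    pts=np.argwhere(M)[:,::-1].astype(np.float32); pts=(pts+.5)/S-.5
    c,a=cen(cv2.convexHull(pts))
    f=lambda p: cen(cv2.convexHull(proj(shape(p,kind),n).astype(np.float32)))[0]-c
    s=least_squares(f,seed,x_scale=.01,diff_step=1e-3).x
    a2=cen(cv2.convexHull(proj(shape(s,kind),n).astype(np.float32)))[1]
    return s,a/a2
OBJ={ # name: colour, kind, seed px in top0 (800 scale), z
'can_bb':('b',('can',.022,0,.065),(225,398)),'can_bo':('o',('can',.022,0,.065),(297,222)),
'can_sb':('b',('can',.015,0,.055),(445,343)),'can_so':('o',('can',.015,0,.055),(485,229)),
'cr_bb':('b',('cr',.036),(561,359)),'cr_bo':('o',('cr',.036),(329,331)),
'cr_sb':('b',('cr',.029),(157,333)),'cr_so':('o',('cr',.029),(620,280))}
E
python3 - <<'E'
from h import *
T,Sc=[cv2.imread(f"{n}0_raw.png")[:,:,::-1].copy() for n in("top","scene")]
for k,(c,kd,px) in OBJ.items():
    s0=ray(np.array(px)*.64-.2,"top",.06 if kd[0]=='can' else .01)
    a=fit(T,"top",c,kd,s0); b=fit(Sc,"scene",c,kd,a[0])
    print(k,s0.round(3),a[0].round(4),round(a[1],2),b[0].round(4),round(b[1],2),'R',np.hypot(*a[0]).round(3))
for k,px in dict(turq=(176,426),green=(492,271),white=(440,238)).items(): print(k,ray(np.array(px)*.64-.2,"top",.06).round(3))
for k,px in dict(fo=(237,315),fb=(385,266)).items(): print(k,ray(np.array(px)*.64-.2,"top",.03).round(3))
b=lambda im,x0,y0,x1,y1:cv2.resize(im[y0:y1,x0:x1,::-1],(400,300),interpolation=cv2.INTER_CUBIC)
cv2.imwrite("pics/crop1.png",np.vstack([np.hstack([b(T,80,170,240,290),b(T,260,130,420,250)]),np.hstack([b(Sc,280,110,440,230),b(Sc,180,170,340,290)])]))
E
```

```text
can_bb [0.382 0.277] [0.3826 0.2787] 0.78 [0.3781 0.2829] 0.82 R 0.473
can_bo [0.661 0.14 ] [0.6569 0.1401] 0.88 [0.655  0.1406] 0.95 R 0.672
can_sb [ 0.435 -0.082] [ 0.4379 -0.0836] 0.8 [ 0.4331 -0.0801] 0.78 R 0.446
can_so [ 0.617 -0.17 ] [ 0.6188 -0.1712] 0.84 [ 0.6175 -0.1718] 0.93 R 0.642
cr_bb [ 0.395 -0.276] [ 0.3952 -0.2763] 1.13 [ 0.3981 -0.2784] 1.08 R 0.482
cr_bo [0.482 0.105] [0.482  0.1059] 1.12 [0.4848 0.1037] 1.12 R 0.493
cr_sb [0.507 0.4  ] [0.5073 0.4006] 1.13 [0.5101 0.3999] 1.09 R 0.646
cr_so [ 0.519 -0.398] [ 0.519 -0.397] 1.2 [ 0.5223 -0.3995] 1.1 R 0.653
turq [0.344 0.36 ]
green [ 0.545 -0.172]
white [ 0.609 -0.094]
fo [0.52  0.255]
fb [0.579 0.001]
```

View pics/crop1.png

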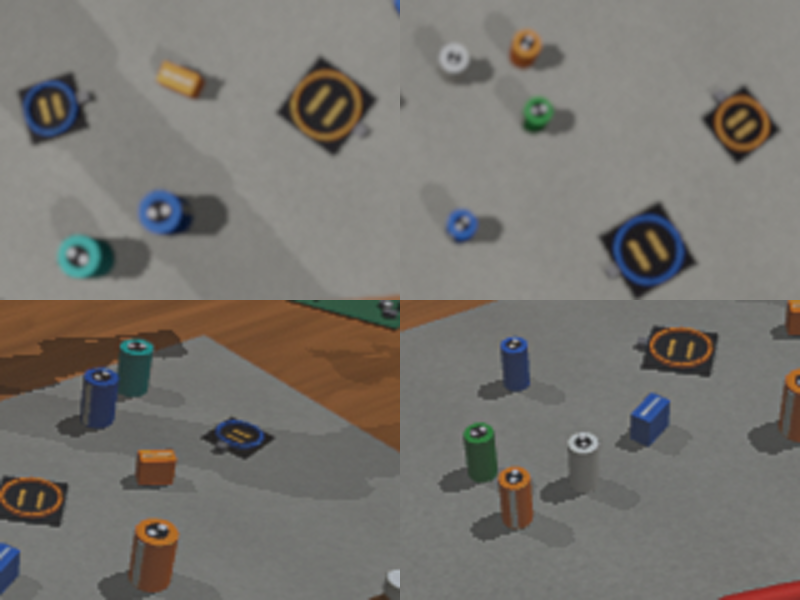

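The crops confirm the picks. Left column: blue large can at (162,212) with turquoise beside it at (82,257). Right column: small orange at (525,47) next to green (538,113) and white (453,57), with small blue alone at (462,225). The two cameras agree to about 5 mm on the large blue can and better elsewhere, so I'll average them.

```bash
cat > plan.py <<'E'
import sys, numpy as np
from scipy.spatial.transform import Rotation as Ro
from bench import *
# args: x,y,z(mm),heading(deg),rows ...
def down(th): c,s=np.cos(th),np.sin(th); y=np.array([c,s,0]); z=np.array([0,0,-1.]); return np.c_[np.cross(y,z),y,z]
s=get_state(); p=s['position']*1000; R=Ro.from_rotvec(s['tool_rot']).as_matrix()
th0=np.arctan2(R[1,1],R[0,1]); print('now',p.round(1),'head',np.degrees(th0).round(1),'t',s['time'])
prev=np.zeros(6); X=[];D=[]
for a in sys.argv[1:]:
    x,y,z,h,n=map(float,a.split(',')); h=np.radians(h); h=th0+(h-th0+np.pi/2)%np.pi-np.pi/2
    t=np.r_[(R.T@(np.array([x,y,z])-p)).round(0),Ro.from_matrix(R.T@down(h)).as_rotvec().round(2)]
    for i in range(1,int(n)+1):
        v=prev+(t-prev)*i/n; X.append([float(q) for q in v[:3].round(0)]); D.append([float(q) for q in v[3:].round(2)])
    prev=t
print(X);print(D)
E
python3 plan.py 380,281,130,30,10
```

```text
now [253.5 598.  238.6] head 67.0 t 0.1
[[-24.0, -24.0, 11.0], [-48.0, -48.0, 22.0], [-72.0, -73.0, 33.0], [-96.0, -97.0, 44.0], [-120.0, -121.0, 54.0], [-144.0, -145.0, 65.0], [-168.0, -169.0, 76.0], [-192.0, -194.0, 87.0], [-216.0, -218.0, 98.0], [-240.0, -242.0, 109.0]]
[[0.0, 0.0, 0.06], [0.0, 0.0, 0.13], [0.0, 0.0, 0.2], [0.0, 0.0, 0.26], [0.0, 0.0, 0.32], [0.0, 0.0, 0.39], [0.0, 0.0, 0.45], [0.0, 0.0, 0.52], [0.0, 0.0, 0.59], [0.0, 0.0, 0.65]]
```

Call:
send_rows(xyz=[[-24,-24,11],[-48,-48,22],[-72,-73,33],[-96,-97,44],[-120,-121,54],[-144,-145,65],[-168,-169,76],[-192,-194,87],[-216,-218,98],[-240,-242,109]], dr=[[0,0,0.06],[0,0,0.13],[0,0,0.2],[0,0,0.26],[0,0,0.32],[0,0,0.39],[0,0,0.45],[0,0,0.52],[0,0,0.59],[0,0,0.65]], jaw=70)

```text
time: 0.93
position: [0.3803, 0.2802, 0.1299]
tool_rot: [-1.58, -2.715, 0.0]
ft_force: [0.9, 1.0, 0.4]
grip_width: 0.799
grip_force: 0.0
```

```bash
python3 plan.py 380,281,43,30,8 380,281,43,30,2
```

```text
now [380.3 280.2 129.9] head 29.6 t 0.9333
[[0.0, 0.0, 11.0], [0.0, 0.0, 22.0], [0.0, 0.0, 33.0], [0.0, 0.0, 44.0], [1.0, 0.0, 54.0], [1.0, 0.0, 65.0], [1.0, 0.0, 76.0], [1.0, 0.0, 87.0], [1.0, 0.0, 87.0], [1.0, 0.0, 87.0]]
[[0.0, 0.0, -0.0], [0.0, 0.0, -0.0], [0.0, 0.0, -0.0], [0.0, 0.0, -0.0], [0.0, 0.0, -0.01], [0.0, 0.0, -0.01], [0.0, 0.0, -0.01], [0.0, 0.0, -0.01], [0.0, 0.0, -0.01], [0.0, 0.0, -0.01]]
```

Call:
send_rows(xyz=[[0,0,11],[0,0,22],[0,0,33],[0,0,44],[1,0,54],[1,0,65],[1,0,76],[1,0,87],[1,0,87],[1,0,87]], dr=[[0,0,0],[0,0,0],[0,0,0],[0,0,0],[0,0,0],[0,0,0],[0,0,0],[0,0,0],[0,0,0],[0,0,0]])

```text
time: 1.77
position: [0.3792, 0.2826, 0.0427]
tool_rot: [-1.575, -2.718, 0.003]
ft_force: [0.5, -0.1, 0.2]
grip_width: 0.805
grip_force: 0.0
```

Call:
send_rows(xyz=[[0,0,0],[0,0,0],[0,0,0],[0,0,0],[0,0,0],[0,0,0],[0,0,0],[0,0,0],[0,0,0],[0,0,0]], dr=[[0,0,0],[0,0,0],[0,0,0],[0,0,0],[0,0,0],[0,0,0],[0,0,0],[0,0,0],[0,0,0],[0,0,0]], jaw=30, grip_force=20)

```text
time: 2.6
position: [0.38, 0.2831, 0.044]
tool_rot: [1.576, 2.718, 0.001]
ft_force: [-0.1, -0.8, 4.1]
grip_width: 0.503
grip_force: 20.0
```

```bash
python3 plan.py 380,281,150,30,6 395,200,170,20,4; python3 -c "
from bench import *;s=get_state();print(s['grip_width']*87,s['grip_force'],s['ft_force'])"
```

```text
now [380.  283.1  44. ] head 29.8 t 2.6
[[-0.0, -0.0, -18.0], [-1.0, -0.0, -35.0], [-1.0, -0.0, -53.0], [-1.0, -1.0, -71.0], [-2.0, -1.0, -88.0], [-2.0, -1.0, -106.0], [-22.0, -8.0, -111.0], [-41.0, -14.0, -116.0], [-60.0, -21.0, -121.0], [-80.0, -28.0, -126.0]]
[[0.0, 0.0, 0.0], [0.0, 0.0, 0.0], [0.0, 0.0, 0.0], [0.0, 0.0, 0.0], [0.0, 0.0, 0.0], [0.0, 0.0, 0.0], [0.0, 0.0, 0.04], [0.0, 0.0, 0.08], [0.0, 0.0, 0.13], [0.0, 0.0, 0.17]]
43.745994556712674 20.000253240577877 [-0.09663783 -0.80692592  4.06731068]
```

Gripped at 43.7 mm, which matches the 44 mm can. Lifting.

Call:
send_rows(xyz=[[0,0,-10],[0,0,-25],[0,0,-42],[0,0,-60],[0,0,-80],[0,0,-95],[-15,-2,-105],[-35,-6,-110],[-55,-10,-112],[-75,-14,-113]], dr=[[0,0,0],[0,0,0],[0,0,0],[0,0,0],[0,0,0],[0,0,0],[0,0,0.04],[0,0,0.08],[0,0,0.13],[0,0,0.17]])

```text
time: 3.43
position: [0.4053, 0.2076, 0.1562]
tool_rot: [-1.809, -2.569, 0.002]
ft_force: [0.6, -0.1, -1.7]
grip_width: 0.5
grip_force: 20.0
```

```bash
python3 plan.py 460,0,155,-2,6 440,-140,155,-20,4; python3 -c "
from bench import *;s=get_state();print(s['grip_width']*87,s['grip_force'],s['ft_force'])"
```

```text
now [405.3 207.6 156.2] head 19.7 t 3.4333
[[-36.0, -3.0, 0.0], [-71.0, -6.0, 0.0], [-107.0, -9.0, 0.0], [-143.0, -12.0, 1.0], [-178.0, -15.0, 1.0], [-214.0, -18.0, 1.0], [-245.0, -34.0, 1.0], [-276.0, -51.0, 1.0], [-308.0, -68.0, 1.0], [-339.0, -84.0, 1.0]]
[[0.0, 0.0, 0.06], [0.0, 0.0, 0.13], [0.0, 0.0, 0.19], [0.0, 0.0, 0.25], [0.0, 0.0, 0.32], [0.0, 0.0, 0.38], [0.0, 0.0, 0.46], [0.0, 0.0, 0.53], [0.0, 0.0, 0.61], [0.0, 0.0, 0.69]]
43.48484450059181 19.999360609799623 [ 0.64920264 -0.14572011 -1.71513707]
```

Call:
send_rows(xyz=[[-34,-3,0],[-70,-6,0],[-106,-9,0],[-142,-12,0],[-178,-15,0],[-214,-18,0],[-245,-34,0],[-276,-51,0],[-308,-68,0],[-336,-84,0]], dr=[[0,0,0.06],[0,0,0.13],[0,0,0.19],[0,0,0.25],[0,0,0.32],[0,0,0.38],[0,0,0.46],[0,0,0.53],[0,0,0.61],[0,0,0.69]])

```text
time: 4.27
position: [0.4386, -0.1379, 0.1555]
tool_rot: [-2.573, -1.801, 0.003]
ft_force: [0.3, -0.2, -1.3]
grip_width: 0.5
grip_force: 20.0
```

```bash
python3 plan.py 397,-278,110,-35,10
```

```text
now [ 438.6 -137.9  155.5] head -20.0 t 4.2667
[[-15.0, 1.0, 5.0], [-29.0, 2.0, 9.0], [-44.0, 3.0, 14.0], [-58.0, 4.0, 18.0], [-73.0, 4.0, 23.0], [-88.0, 5.0, 28.0], [-102.0, 6.0, 32.0], [-117.0, 7.0, 37.0], [-131.0, 8.0, 41.0], [-146.0, 9.0, 46.0]]
[[0.0, 0.0, 0.03], [0.0, 0.0, 0.05], [0.0, 0.0, 0.08], [0.0, 0.0, 0.1], [0.0, 0.0, 0.13], [0.0, 0.0, 0.16], [0.0, 0.0, 0.18], [0.0, 0.0, 0.21], [0.0, 0.0, 0.23], [0.0, 0.0, 0.26]]
```

Call:
send_rows(xyz=[[-15,1,5],[-30,2,9],[-45,3,14],[-60,4,18],[-75,4,23],[-90,5,28],[-104,6,32],[-118,7,37],[-132,8,41],[-146,9,46]], dr=[[0,0,0.03],[0,0,0.05],[0,0,0.08],[0,0,0.1],[0,0,0.13],[0,0,0.16],[0,0,0.18],[0,0,0.21],[0,0,0.23],[0,0,0.26]])

```text
time: 5.1
position: [0.4008, -0.2755, 0.1102]
tool_rot: [2.78, 1.463, 0.0]
ft_force: [0.1, 0.1, -1.8]
grip_width: 0.498
grip_force: 20.0
```

```bash
python3 plan.py 397,-278,52,-35,10
```

```text
now [ 400.8 -275.5  110.2] head -34.5 t 5.1
[[-0.0, -0.0, 6.0], [-1.0, -0.0, 12.0], [-1.0, -1.0, 17.0], [-2.0, -1.0, 23.0], [-2.0, -1.0, 29.0], [-2.0, -1.0, 35.0], [-3.0, -1.0, 41.0], [-3.0, -2.0, 46.0], [-4.0, -2.0, 52.0], [-4.0, -2.0, 58.0]]
[[0.0, 0.0, 0.0], [0.0, 0.0, 0.0], [0.0, 0.0, 0.0], [0.0, 0.0, 0.0], [0.0, 0.0, 0.0], [0.0, 0.0, 0.01], [0.0, 0.0, 0.01], [0.0, 0.0, 0.01], [0.0, 0.0, 0.01], [0.0, 0.0, 0.01]]
```

Call:
send_rows(xyz=[[0,0,6],[0,0,12],[0,0,18],[-1,-1,25],[-1,-1,32],[-1,-1,39],[-1,-1,46],[-1,-1,52],[-1,-1,57],[-1,-1,57]], dr=[[0,0,0],[0,0,0],[0,0,0],[0,0,0],[0,0,0],[0,0,0],[0,0,0],[0,0,0],[0,0,0],[0,0,0]])

```text
time: 5.93
position: [0.3989, -0.2741, 0.0524]
tool_rot: [-2.777, -1.465, 0.002]
ft_force: [-0.3, 1.0, -1.0]
grip_width: 0.498
grip_force: 20.0
```

```bash
cat > look.py <<'E'
import sys; from h import *
# look.py name can cradle -> carried/placed can with underside z
out=[]
for n in("scene","top"):
    im=get_image(n); 
    cx,cy=float(sys.argv[2]),float(sys.argv[3]); u=proj([cx,cy,.03],n)[0].round().astype(int)
    y0=max(0,min(u[1]-45,294)); x0=max(0,min(u[0]-50,412)); out.append(cv2.resize(im[y0:y0+90,x0:x0+100,::-1],(400,360),interpolation=cv2.INTER_CUBIC))
cv2.imwrite(f"pics/{sys.argv[1]}.png",np.hstack(out))
E
python3 look.py p1 .397 -.278; python3 plan.py 397,-278,48,-35,10
```

```text
now [ 399.5 -274.5   53.4] head -34.4 t 6.0333
[[-0.0, 0.0, 0.0], [-1.0, 0.0, 1.0], [-1.0, 0.0, 2.0], [-2.0, 0.0, 2.0], [-2.0, 0.0, 2.0], [-2.0, 0.0, 3.0], [-3.0, 0.0, 4.0], [-3.0, 0.0, 4.0], [-4.0, 0.0, 4.0], [-4.0, 0.0, 5.0]]
[[0.0, 0.0, 0.0], [0.0, 0.0, 0.0], [0.0, 0.0, 0.0], [0.0, 0.0, 0.0], [0.0, 0.0, 0.0], [0.0, 0.0, 0.01], [0.0, 0.0, 0.01], [0.0, 0.0, 0.01], [0.0, 0.0, 0.01], [0.0, 0.0, 0.01]]
```

View pics/p1.png

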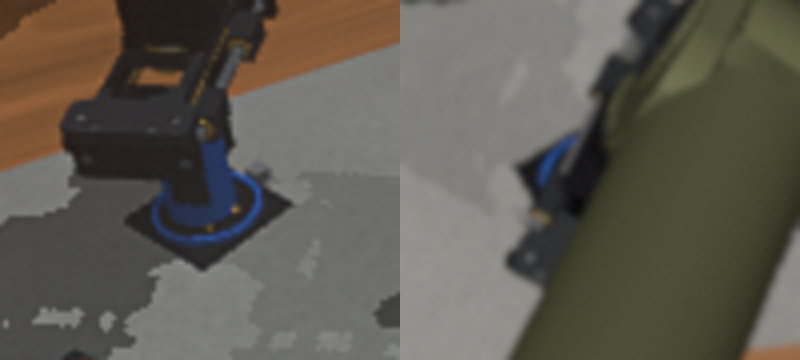

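The large blue can is inside the blue collar and just above the floor: base about (199,228), collar centre about (207,206). It sits a few mm to the left, so I'll nudge it slightly while lowering.

Call:
send_rows(xyz=[[1,0,1],[2,0,1],[2,0,2],[2,0,3],[2,0,3],[2,0,4],[2,0,4],[2,0,5],[2,0,5],[2,0,5]], dr=[[0,0,0],[0,0,0],[0,0,0],[0,0,0],[0,0,0],[0,0,0],[0,0,0],[0,0,0],[0,0,0],[0,0,0]])

```text
time: 6.87
position: [0.4006, -0.2728, 0.0485]
tool_rot: [-2.779, -1.466, 0.0]
ft_force: [-0.2, 0.6, -2.1]
grip_width: 0.502
grip_force: 20.0
```

Call:
send_rows(xyz=[[0,0,0],[0,0,0],[0,0,1],[0,0,1],[0,0,1],[0,0,1],[0,0,2],[0,0,2],[0,0,2],[0,0,2]], dr=[[0,0,0],[0,0,0],[0,0,0],[0,0,0],[0,0,0],[0,0,0],[0,0,0],[0,0,0],[0,0,0],[0,0,0]])

```text
time: 7.7
position: [0.4009, -0.273, 0.0479]
tool_rot: [-2.778, -1.465, -0.001]
ft_force: [-5.3, 4.1, 15.8]
grip_width: 0.498
grip_force: 20.0
```

Contact. Easing off and opening.

Call:
send_rows(xyz=[[0,0,-1],[0,0,-1],[0,0,-1],[0,0,-1],[0,0,-1],[0,0,-1],[0,0,-1],[0,0,-1],[0,0,-1],[0,0,-1]], dr=[[0,0,0],[0,0,0],[0,0,0],[0,0,0],[0,0,0],[0,0,0],[0,0,0],[0,0,0],[0,0,0],[0,0,0]])

```text
time: 8.53
position: [0.401, -0.273, 0.0479]
tool_rot: [2.778, 1.466, 0.001]
ft_force: [-2.3, 0.0, 6.2]
grip_width: 0.498
grip_force: 20.0
```

Call:
send_rows(xyz=[[0,0,0],[0,0,0],[0,0,0],[0,0,0],[0,0,0],[0,0,0],[0,0,0],[0,0,0],[0,0,0],[0,0,0]], dr=[[0,0,0],[0,0,0],[0,0,0],[0,0,0],[0,0,0],[0,0,0],[0,0,0],[0,0,0],[0,0,0],[0,0,0]], jaw=65)

```text
time: 9.37
position: [0.4007, -0.2728, 0.0476]
tool_rot: [2.779, 1.466, 0.0]
ft_force: [-0.5, -0.0, 0.6]
grip_width: 0.744
grip_force: 0.0
```

Call:
send_rows(xyz=[[0,0,-8],[0,0,-16],[0,0,-26],[0,0,-38],[0,0,-50],[0,0,-62],[0,0,-74],[0,0,-84],[0,0,-88],[0,0,-90]], dr=[[0,0,0],[0,0,0],[0,0,0],[0,0,0],[0,0,0],[0,0,0],[0,0,0],[0,0,0],[0,0,0],[0,0,0]])

```text
time: 10.2
position: [0.4013, -0.273, 0.1388]
tool_rot: [2.778, 1.465, 0.003]
ft_force: [1.0, -0.6, -0.5]
grip_width: 0.744
grip_force: 0.0
```

```bash
python3 plan.py 618,-171,125,-45,10
```

```text
now [ 401.3 -273.   138.8] head -34.4 t 10.2
[[21.0, 12.0, 1.0], [41.0, 24.0, 3.0], [62.0, 36.0, 4.0], [83.0, 48.0, 6.0], [104.0, 60.0, 7.0], [124.0, 73.0, 8.0], [145.0, 85.0, 10.0], [166.0, 97.0, 11.0], [186.0, 109.0, 13.0], [207.0, 121.0, 14.0]]
[[0.0, 0.0, 0.02], [0.0, 0.0, 0.04], [0.0, 0.0, 0.06], [0.0, 0.0, 0.08], [0.0, 0.0, 0.1], [0.0, 0.0, 0.11], [0.0, 0.0, 0.13], [0.0, 0.0, 0.15], [0.0, 0.0, 0.17], [0.0, 0.0, 0.19]]
```

Call:
send_rows(xyz=[[20,12,1],[41,24,3],[62,36,4],[83,48,6],[104,60,7],[124,73,8],[146,85,10],[168,98,11],[189,111,12],[207,121,12]], dr=[[0,0,0.02],[0,0,0.04],[0,0,0.06],[0,0,0.08],[0,0,0.1],[0,0,0.11],[0,0,0.13],[0,0,0.15],[0,0,0.17],[0,0,0.19]], jaw=54)

```text
time: 11.03
position: [0.6185, -0.1688, 0.1243]
tool_rot: [-2.904, -1.196, 0.002]
ft_force: [0.3, 0.2, -0.1]
grip_width: 0.622
grip_force: 0.0
```

```bash
cat > chk.py <<'E'
import sys; from h import *
# chk.py canKey cradleKey : can standing on z=4mm floor vs cradle, in each camera
E={'bb':(.397,-.277),'bo':(.4835,.105),'sb':(.509,.400),'so':(.521,-.398)}
for n in("scene","top"):
    im=get_image(n)
    for k in sys.argv[1:]:
        c,kd,_=OBJ['can_'+k]; R=fit(im,n,c,('can',kd[1]+0,.004,kd[3]),np.array(E[k])); print(n,k,R[0].round(4),round(R[1],2))
E
python3 chk.py bb; python3 look.py p2 .397 -.278;  python3 plan.py 618,-171,38,-45,8
```

```text
scene bb [ 0.4076 -0.2803] 1.42
top bb [ 0.3925 -0.2706] 2.01
now [ 616.9 -170.2  124.6] head -45.2 t 11.2333
[[0.0, 0.0, 11.0], [0.0, 0.0, 22.0], [0.0, 0.0, 33.0], [0.0, 0.0, 44.0], [0.0, 1.0, 54.0], [0.0, 1.0, 65.0], [0.0, 1.0, 76.0], [0.0, 1.0, 87.0]]
[[0.0, 0.0, 0.0], [0.0, 0.0, 0.0], [0.0, 0.0, 0.0], [0.0, 0.0, 0.0], [0.0, 0.0, 0.0], [0.0, 0.0, 0.0], [0.0, 0.0, 0.0], [0.0, 0.0, 0.0]]
```

View pics/p2.png

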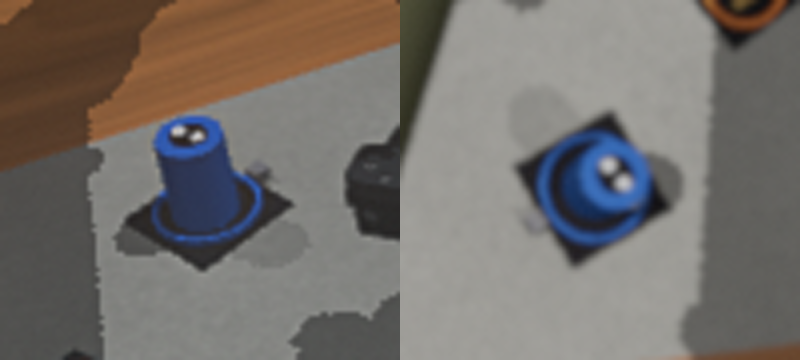

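The large blue can stands upright in the blue collar. Scene crop: top disc (188,135), collar about (207,206). Top crop: disc (614,174), collar (595,188). I'll quantify the centring.

```bash
cat > off.py <<'E'
import sys; from h import *
# off.py cx cy ztop  sx sy (scene disc) tx ty (top disc) in crop px of look.py
a=list(map(float,sys.argv[1:])); c=a[:2]
for n,d in(("scene",a[3:5]),("top",[a[5]-400,a[6]])):
    u=proj([*c,.03],n)[0].round().astype(int); o=np.array([max(0,min(u[0]-50,412)),max(0,min(u[1]-45,294))])
    print(n,'disc',ray((np.array(d)+.5)/4-.5+o,n,a[2]).round(4))
E
python3 off.py .397 -.278 .069 188 135 614 174
```

```text
scene disc [ 0.3957 -0.2798]
top disc [ 0.3964 -0.278 ]
```

Call:
send_rows(xyz=[[0,0,11],[0,0,22],[0,0,33],[0,0,44],[0,0,54],[0,0,65],[0,0,76],[0,0,84],[0,1,87],[0,1,87]], dr=[[0,0,0],[0,0,0],[0,0,0],[0,0,0],[0,0,0],[0,0,0],[0,0,0],[0,0,0],[0,0,0],[0,0,0]])

```text
time: 12.07
position: [0.6177, -0.171, 0.0375]
tool_rot: [-2.905, -1.195, 0.002]
ft_force: [-0.4, 1.3, 0.1]
grip_width: 0.62
grip_force: 0.0
```

Call:
send_rows(xyz=[[0,0,0],[0,0,0],[0,0,0],[0,0,0],[0,0,0],[0,0,0],[0,0,0],[0,0,0],[0,0,0],[0,0,0]], dr=[[0,0,0],[0,0,0],[0,0,0],[0,0,0],[0,0,0],[0,0,0],[0,0,0],[0,0,0],[0,0,0],[0,0,0]], jaw=18, grip_force=15)

```text
time: 12.9
position: [0.6185, -0.171, 0.039]
tool_rot: [2.905, 1.196, 0.001]
ft_force: [-0.4, 0.6, 3.3]
grip_width: 0.336
grip_force: 15.0
```

Large blue is within 2 mm of its cradle centre. Small orange is gripped at 29.2 mm, which matches 30 mm. Lifting and moving to its cradle.

```bash
python3 plan.py 618,-171,110,-45,4 521,-398,120,-45,8
```

```text
now [ 618.5 -171.    39. ] head -45.3 t 12.9
[[0.0, 0.0, -18.0], [0.0, 0.0, -36.0], [0.0, 0.0, -53.0], [0.0, 0.0, -71.0], [-29.0, 12.0, -72.0], [-57.0, 23.0, -74.0], [-86.0, 35.0, -75.0], [-114.0, 46.0, -76.0], [-143.0, 58.0, -77.0], [-172.0, 70.0, -78.0], [-200.0, 81.0, -80.0], [-229.0, 93.0, -81.0]]
[[0.0, 0.0, 0.0], [0.0, 0.0, 0.0], [0.0, 0.0, 0.0], [0.0, 0.0, 0.0], [0.0, 0.0, 0.0], [0.0, 0.0, 0.0], [0.0, 0.0, 0.0], [0.0, 0.0, 0.0], [0.0, 0.0, 0.0], [0.0, 0.0, 0.0], [0.0, 0.0, 0.0], [0.0, 0.0, 0.0]]
```

Call:
send_rows(xyz=[[0,0,-10],[0,0,-25],[0,0,-42],[0,0,-60],[-15,6,-72],[-45,18,-76],[-78,32,-78],[-110,45,-78],[-140,57,-78],[-170,69,-78]], dr=[[0,0,0],[0,0,0],[0,0,0],[0,0,0],[0,0,0],[0,0,0],[0,0,0],[0,0,0],[0,0,0],[0,0,0]])

```text
time: 13.73
position: [0.544, -0.3426, 0.1177]
tool_rot: [2.905, 1.193, 0.0]
ft_force: [-0.0, -0.4, -1.1]
grip_width: 0.34
grip_force: 15.0
```

Call:
send_rows(xyz=[[-20,8,0],[-40,16,2],[-55,22,6],[-59,24,14],[-59,24,24],[-59,24,34],[-59,24,44],[-59,24,54],[-59,24,60],[-59,24,62]], dr=[[0,0,0],[0,0,0],[0,0,0],[0,0,0],[0,0,0],[0,0,0],[0,0,0],[0,0,0],[0,0,0],[0,0,0]])

```text
time: 14.57
position: [0.5207, -0.3967, 0.0526]
tool_rot: [-2.902, -1.197, 0.002]
ft_force: [-0.4, -1.2, -1.2]
grip_width: 0.339
grip_force: 15.0
```

```bash
python3 look.py p3 .521 -.398; python3 plan.py 521,-398,44,-45,1
```

```text
now [ 521.  -397.6   53.9] head -45.2 t 14.6667
[[0.0, 0.0, 10.0]]
[[0.0, 0.0, 0.0]]
```

View pics/p3.png

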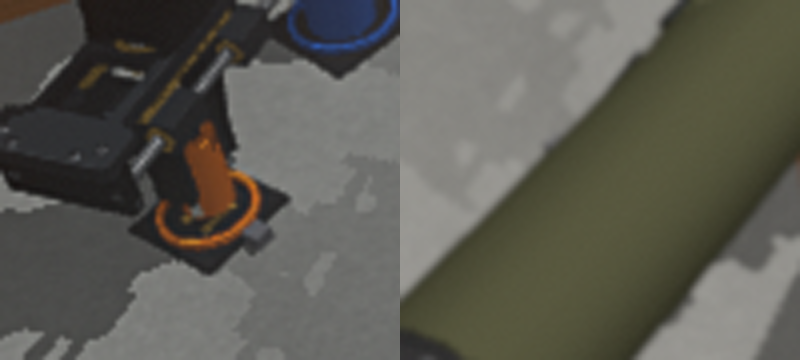

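Run:
```python
from h import *
u=proj([.521,-.398,.03],'scene')[0].round().astype(int);o=u-[50,45]
f=lambda P:(proj(P,'scene')-o+.5)*4-.5
for x,y in((.521,-.398),(.526,-.398),(.521,-.393)):
    b=f(ring(x,y,.015,.015)); print(x,y,'left',b[:,0].min().round(),'right',b[:,0].max().round(),'low',b[:,1].max().round())
b=f(ring(.521,-.398,.01,.029));print(b.min(0),b.max(0))
```

```text
0.521 -0.398 left 181.0 right 235.0 low 219.0
0.526 -0.398 left 183.0 right 237.0 low 225.0
0.521 -0.393 left 190.0 right 243.0 low 216.0
[157.51559119 167.69903521] [261.48584748 244.03956655]
```

The small orange can is over the orange collar (base right edge about 236, low edge about 214, collar 156–261). It needs about +4 mm in x. I'll correct that while lowering.

Call:
send_rows(xyz=[[1,1,1],[2,2,2],[3,3,3],[3,3,4],[3,3,5],[3,3,6],[3,3,7],[3,3,8],[3,3,8],[3,3,8]], dr=[[0,0,0],[0,0,0],[0,0,0],[0,0,0],[0,0,0],[0,0,0],[0,0,0],[0,0,0],[0,0,0],[0,0,0]])

```text
time: 15.5
position: [0.5251, -0.3982, 0.0464]
tool_rot: [-2.905, -1.195, -0.0]
ft_force: [0.3, 0.7, -0.5]
grip_width: 0.341
grip_force: 15.0
```

Call:
send_rows(xyz=[[0,0,0],[0,0,0],[0,0,1],[0,0,1],[0,0,1],[0,0,2],[0,0,2],[0,0,2],[0,0,3],[0,0,3]], dr=[[0,0,0],[0,0,0],[0,0,0],[0,0,0],[0,0,0],[0,0,0],[0,0,0],[0,0,0],[0,0,0],[0,0,0]])

```text
time: 16.33
position: [0.5251, -0.3982, 0.0434]
tool_rot: [-2.905, -1.196, -0.0]
ft_force: [0.4, 1.0, -1.1]
grip_width: 0.336
grip_force: 15.0
```

Call:
send_rows(xyz=[[0,0,0],[0,0,1],[0,0,1],[0,0,1],[0,0,1],[0,0,1],[0,0,1],[0,0,1],[0,0,1],[0,0,1]], dr=[[0,0,0],[0,0,0],[0,0,0],[0,0,0],[0,0,0],[0,0,0],[0,0,0],[0,0,0],[0,0,0],[0,0,0]])

```text
time: 17.17
position: [0.5253, -0.3984, 0.043]
tool_rot: [2.905, 1.196, 0.001]
ft_force: [-2.0, 0.5, 5.4]
grip_width: 0.342
grip_force: 15.0
```

Contact at 5 N. Opening and retreating.

Call:
send_rows(xyz=[[0,0,0],[0,0,0],[0,0,0],[0,0,0],[0,0,0],[0,0,0],[0,0,0],[0,0,0],[0,0,0],[0,0,0]], dr=[[0,0,0],[0,0,0],[0,0,0],[0,0,0],[0,0,0],[0,0,0],[0,0,0],[0,0,0],[0,0,0],[0,0,0]], jaw=54)

```text
time: 18.0
position: [0.5252, -0.3982, 0.0426]
tool_rot: [-2.905, -1.196, -0.0]
ft_force: [1.0, 0.1, 0.5]
grip_width: 0.62
grip_force: 0.0
```

Call:
send_rows(xyz=[[0,0,-8],[0,0,-16],[0,0,-26],[0,0,-38],[0,0,-50],[0,0,-62],[0,0,-74],[0,0,-84],[0,0,-88],[0,0,-90]], dr=[[0,0,0],[0,0,0],[0,0,0],[0,0,0],[0,0,0],[0,0,0],[0,0,0],[0,0,0],[0,0,0],[0,0,0]])

```text
time: 18.83
position: [0.5256, -0.3986, 0.1338]
tool_rot: [2.904, 1.195, 0.002]
ft_force: [-1.3, 0.6, -0.2]
grip_width: 0.623
grip_force: 0.0
```

```bash
python3 plan.py 435,-81,120,-10,10
```

```text
now [ 525.6 -398.6  133.8] head -45.3 t 18.8333
[[16.0, -29.0, 1.0], [32.0, -58.0, 3.0], [48.0, -87.0, 4.0], [64.0, -116.0, 5.0], [80.0, -144.0, 6.0], [95.0, -173.0, 8.0], [111.0, -202.0, 9.0], [127.0, -231.0, 10.0], [143.0, -260.0, 12.0], [159.0, -289.0, 13.0]]
[[0.0, 0.0, -0.06], [0.0, 0.0, -0.12], [0.0, 0.0, -0.19], [0.0, 0.0, -0.25], [0.0, 0.0, -0.31], [0.0, 0.0, -0.37], [0.0, 0.0, -0.43], [0.0, 0.0, -0.5], [0.0, 0.0, -0.56], [0.0, 0.0, -0.62]]
```

Call:
send_rows(xyz=[[16,-29,0],[32,-58,0],[48,-87,0],[64,-116,1],[80,-144,3],[96,-173,5],[112,-202,8],[128,-231,10],[144,-261,12],[159,-289,13]], dr=[[0,0,-0.06],[0,0,-0.12],[0,0,-0.19],[0,0,-0.25],[0,0,-0.31],[0,0,-0.37],[0,0,-0.43],[0,0,-0.5],[0,0,-0.56],[0,0,-0.62]])

```text
time: 19.67
position: [0.4333, -0.0792, 0.119]
tool_rot: [-2.398, -2.028, 0.001]
ft_force: [1.1, 0.1, 0.3]
grip_width: 0.624
grip_force: 0.0
```

```bash
python3 look.py p4a .521 -.398;python3 - <<'E'
from h import *
T,Sc=[cv2.imread(f"{n}0_raw.png") for n in("top","scene")]
out=[]
for (x,y) in((.435,-.081),(.656,.140)):
    for n,im in(("scene",Sc),("top",T)):
        u=proj([x,y,.03],n)[0].round().astype(int); c=cv2.resize(im[u[1]-20:u[1]+20,u[0]-20:u[0]+20],(360,360),interpolation=cv2.INTER_CUBIC); print(n,u); out.append(c[:, :])
p4=cv2.resize(cv2.imread("pics/p4a.png"),(800,360))
cv2.imwrite("pics/p4.png",cv2.resize(np.vstack([np.hstack(out[:2]+out[2:])]),(800,200)))
cv2.imwrite("pics/p4.png",np.vstack([p4,cv2.imread("pics/p4.png")]))
E
python3 plan.py 435,-81,38,-10,1
```

```text
scene [226 194]
top [283 221]
scene [341 212]
top [191 147]
now [432.8 -75.9 118.6] head -9.2 t 19.7667
[[-5.0, 3.0, 81.0]]
[[0.0, 0.0, 0.01]]
```

View pics/p4.png

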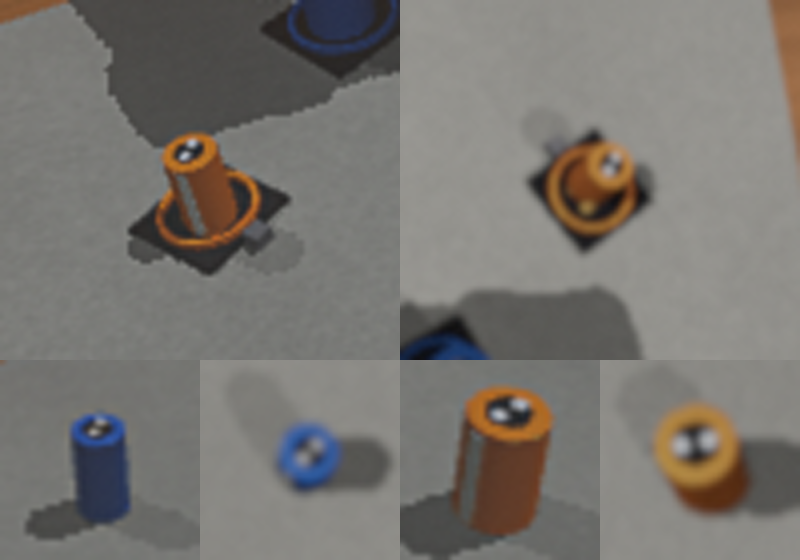

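The small orange can stands in its collar: scene disc (190,152), top disc (610,163). Bottom strip, small blue discs at (98,429) and (309,453); large orange discs at (508,412) and (696,444). Converting these to positions.

```bash
python3 off.py .521 -.398 .059 190 152 610 163
python3 - <<'E'
from h import *
print('sb',ray([225.3,187.5],'scene',.055),ray([284.4,219.3],'top',.055))
print('bo',ray([342.2,202],'scene',.065),ray([189.8,143.4],'top',.065))
E
```

```text
scene disc [ 0.5258 -0.3988]
top disc [ 0.5255 -0.3974]
sb [ 0.43791094 -0.08339399] [ 0.43614446 -0.08222206]
bo [0.65558745 0.13874985] [0.65563932 0.13943222]
```

Call:
send_rows(xyz=[[-1,1,8],[-2,2,18],[-3,3,29],[-3,3,40],[-3,3,51],[-3,3,62],[-3,3,72],[-3,3,78],[-3,3,81],[-3,3,81]], dr=[[0,0,0],[0,0,0],[0,0,0],[0,0,0],[0,0,0],[0,0,0],[0,0,0],[0,0,0],[0,0,0],[0,0,0]])

```text
time: 20.6
position: [0.4366, -0.0852, 0.0377]
tool_rot: [-2.403, -2.023, 0.003]
ft_force: [-1.0, -0.3, 0.4]
grip_width: 0.616
grip_force: 0.0
```

```bash
python3 plan.py 437,-83,38,-10,1
```

```text
now [436.6 -85.2  37.7] head -9.8 t 20.6
[[2.0, 0.0, 0.0]]
[[0.0, 0.0, 0.0]]
```

Call:
send_rows(xyz=[[1,0,0],[1,0,0],[1,0,0],[1,0,0],[1,0,0],[1,0,0],[1,0,0],[1,0,0],[1,0,0],[1,0,0]], dr=[[0,0,0],[0,0,0],[0,0,0],[0,0,0],[0,0,0],[0,0,0],[0,0,0],[0,0,0],[0,0,0],[0,0,0]], jaw=18, grip_force=15)

```text
time: 21.43
position: [0.4377, -0.0834, 0.0389]
tool_rot: [2.402, 2.025, 0.001]
ft_force: [-1.0, 1.5, 4.1]
grip_width: 0.342
grip_force: 15.0
```

```bash
python3 plan.py 437,-83,120,-10,4 470,75,125,8,6; python3 plan.py 509,400,120,38,16|tail -2
```

```text
now [437.7 -83.4  38.9] head -9.7 t 21.4333
[[0.0, -0.0, -20.0], [0.0, -0.0, -40.0], [0.0, -1.0, -61.0], [0.0, -1.0, -81.0], [27.0, 0.0, -82.0], [54.0, 1.0, -83.0], [81.0, 2.0, -84.0], [108.0, 3.0, -84.0], [135.0, 4.0, -85.0], [162.0, 5.0, -86.0]]
[[0.0, 0.0, 0.0], [0.0, 0.0, 0.0], [0.0, 0.0, 0.0], [0.0, 0.0, 0.0], [0.0, 0.0, -0.05], [0.0, 0.0, -0.1], [0.0, 0.0, -0.16], [0.0, 0.0, -0.21], [0.0, 0.0, -0.26], [0.0, 0.0, -0.31]]
[[31.0, -1.0, -5.0], [61.0, -1.0, -10.0], [92.0, -2.0, -15.0], [122.0, -3.0, -20.0], [153.0, -3.0, -25.0], [183.0, -4.0, -30.0], [214.0, -5.0, -35.0], [244.0, -6.0, -40.0], [275.0, -6.0, -46.0], [306.0, -7.0, -51.0], [336.0, -8.0, -56.0], [367.0, -8.0, -61.0], [397.0, -9.0, -66.0], [428.0, -10.0, -71.0], [458.0, -10.0, -76.0], [489.0, -11.0, -81.0]]
[[0.0, 0.0, -0.05], [0.0, 0.0, -0.1], [0.0, 0.0, -0.16], [0.0, 0.0, -0.21], [0.0, 0.0, -0.26], [0.0, 0.0, -0.31], [0.0, 0.0, -0.36], [0.0, 0.0, -0.42], [0.0, 0.0, -0.47], [0.0, 0.0, -0.52], [0.0, 0.0, -0.57], [0.0, 0.0, -0.62], [0.0, 0.0, -0.67], [0.0, 0.0, -0.73], [0.0, 0.0, -0.78], [0.0, 0.0, -0.83]]
```

Call:
send_rows(xyz=[[0,0,-10],[0,0,-26],[0,0,-44],[0,0,-62],[12,0,-76],[38,1,-82],[68,2,-84],[100,3,-84],[132,4,-85],[162,5,-85]], dr=[[0,0,0],[0,0,0],[0,0,0],[0,0,0],[0,0,-0.05],[0,0,-0.1],[0,0,-0.16],[0,0,-0.21],[0,0,-0.26],[0,0,-0.31]])

```text
time: 22.27
position: [0.4695, 0.0768, 0.1241]
tool_rot: [2.058, 2.374, 0.001]
ft_force: [1.0, -0.6, -0.2]
grip_width: 0.338
grip_force: 15.0
```

```bash
python3 plan.py 509,400,120,38,10
```

```text
now [469.5  76.8 124.1] head 8.2 t 22.2667
[[31.0, 8.0, 0.0], [63.0, 17.0, 1.0], [94.0, 26.0, 1.0], [126.0, 34.0, 2.0], [157.0, 42.0, 2.0], [188.0, 51.0, 2.0], [220.0, 60.0, 3.0], [251.0, 68.0, 3.0], [283.0, 76.0, 4.0], [314.0, 85.0, 4.0]]
[[0.0, 0.0, -0.05], [0.0, 0.0, -0.1], [0.0, 0.0, -0.16], [0.0, 0.0, -0.21], [0.0, 0.0, -0.26], [0.0, 0.0, -0.31], [0.0, 0.0, -0.36], [0.0, 0.0, -0.42], [0.0, 0.0, -0.47], [0.0, 0.0, -0.52]]
```

Call:
send_rows(xyz=[[31,8,0],[63,17,1],[95,26,1],[127,34,2],[159,43,2],[191,52,2],[223,61,3],[255,69,3],[286,77,4],[314,85,4]], dr=[[0,0,-0.05],[0,0,-0.1],[0,0,-0.16],[0,0,-0.21],[0,0,-0.26],[0,0,-0.31],[0,0,-0.36],[0,0,-0.42],[0,0,-0.47],[0,0,-0.52]])

```text
time: 23.1
position: [0.5092, 0.3999, 0.1194]
tool_rot: [-1.377, -2.823, 0.001]
ft_force: [1.6, -0.9, -1.0]
grip_width: 0.339
grip_force: 15.0
```

Call:
send_rows(xyz=[[0,0,6],[0,0,14],[0,0,22],[0,0,31],[0,0,40],[0,0,49],[0,0,57],[0,0,63],[0,0,66],[0,0,66]], dr=[[0,0,0],[0,0,0],[0,0,0],[0,0,0],[0,0,0],[0,0,0],[0,0,0],[0,0,0],[0,0,0],[0,0,0]])

```text
time: 23.93
position: [0.5095, 0.3976, 0.0526]
tool_rot: [-1.382, -2.821, 0.002]
ft_force: [-0.1, 0.4, -1.4]
grip_width: 0.341
grip_force: 15.0
```

```bash
python3 look.py p5 .509 .400; python3 plan.py 509,400,44,38,1
python3 - <<'E'
from h import *
u=proj([.509,.4,.03],'scene')[0].round().astype(int);o=u-[50,45]
f=lambda P:(proj(P,'scene')-o+.5)*4-.5
z=get_state()['position'][2]-.039
for x,y in((.509,.4),(.514,.4),(.509,.405)):
    b=f(ring(x,y,z,.015)); print(x,y,'left',b[:,0].min().round(),'right',b[:,0].max().round(),'low',b[:,1].max().round())
b=f(ring(.509,.4,.01,.029));print(b.min(0),b.max(0))
E
```

```text
now [510.2 398.2  53.8] head 37.8 t 24.0333
[[2.0, 0.0, 10.0]]
[[0.0, 0.0, 0.0]]
0.509 0.4 left 180.0 right 219.0 low 210.0
0.514 0.4 left 184.0 right 224.0 low 214.0
0.509 0.405 left 185.0 right 224.0 low 209.0
[160.39343274 184.50751198] [236.75069987 225.82634487]
```

View pics/p5.png

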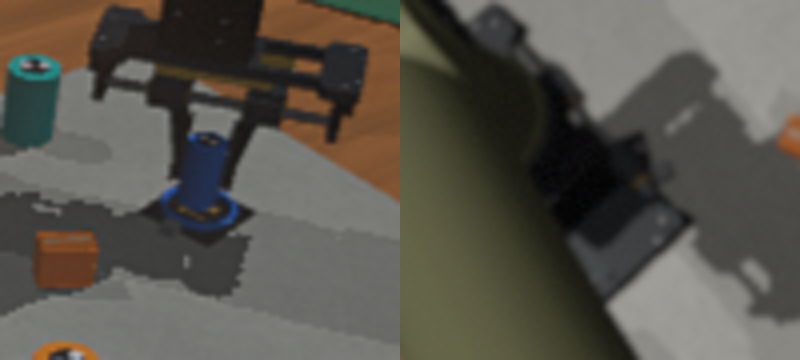

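The small blue can is centred over the blue collar: base 182–222, collar 161–238. Lowering.

Call:
send_rows(xyz=[[1,0,1],[1,0,3],[1,0,5],[1,0,6],[1,0,7],[1,0,8],[1,0,9],[1,0,9],[1,0,10],[1,0,10]], dr=[[0,0,0],[0,0,0],[0,0,0],[0,0,0],[0,0,0],[0,0,0],[0,0,0],[0,0,0],[0,0,0],[0,0,0]])

```text
time: 24.87
position: [0.5093, 0.3988, 0.0434]
tool_rot: [-1.382, -2.821, 0.0]
ft_force: [-0.3, 0.2, 0.0]
grip_width: 0.341
grip_force: 15.0
```

Call:
send_rows(xyz=[[0,0,0],[0,0,0],[0,0,1],[0,0,1],[0,0,1],[0,0,1],[0,0,1],[0,0,1],[0,0,1],[0,0,1]], dr=[[0,0,0],[0,0,0],[0,0,0],[0,0,0],[0,0,0],[0,0,0],[0,0,0],[0,0,0],[0,0,0],[0,0,0]])

```text
time: 25.7
position: [0.5096, 0.399, 0.043]
tool_rot: [1.382, 2.821, 0.001]
ft_force: [-0.7, -0.0, 4.7]
grip_width: 0.344
grip_force: 15.0
```

Contact. Releasing and retreating.

Call:
send_rows(xyz=[[0,0,0],[0,0,0],[0,0,0],[0,0,0],[0,0,0],[0,0,0],[0,0,0],[0,0,0],[0,0,0],[0,0,0]], dr=[[0,0,0],[0,0,0],[0,0,0],[0,0,0],[0,0,0],[0,0,0],[0,0,0],[0,0,0],[0,0,0],[0,0,0]], jaw=54)

```text
time: 26.53
position: [0.5094, 0.3988, 0.0426]
tool_rot: [1.382, 2.821, 0.0]
ft_force: [-0.0, 1.0, 0.2]
grip_width: 0.62
grip_force: 0.0
```

Call:
send_rows(xyz=[[0,0,-8],[0,0,-16],[0,0,-26],[0,0,-38],[0,0,-50],[0,0,-62],[0,0,-74],[0,0,-84],[0,0,-88],[0,0,-90]], dr=[[0,0,0],[0,0,0],[0,0,0],[0,0,0],[0,0,0],[0,0,0],[0,0,0],[0,0,0],[0,0,0],[0,0,0]])

```text
time: 27.37
position: [0.5098, 0.3992, 0.1339]
tool_rot: [1.381, 2.821, 0.003]
ft_force: [0.3, 0.4, 0.0]
grip_width: 0.616
grip_force: 0.0
```

```bash
python3 plan.py 656,139,130,12,10
```

```text
now [509.8 399.2 133.9] head 37.8 t 27.3667
[[-30.0, -4.0, 0.0], [-59.0, -9.0, 1.0], [-88.0, -13.0, 1.0], [-118.0, -18.0, 2.0], [-148.0, -22.0, 2.0], [-177.0, -26.0, 2.0], [-206.0, -31.0, 3.0], [-236.0, -35.0, 3.0], [-266.0, -40.0, 4.0], [-295.0, -44.0, 4.0]]
[[0.0, 0.0, 0.04], [0.0, 0.0, 0.09], [0.0, 0.0, 0.14], [0.0, 0.0, 0.18], [0.0, 0.0, 0.22], [0.0, 0.0, 0.27], [0.0, 0.0, 0.32], [0.0, 0.0, 0.36], [0.0, 0.0, 0.4], [0.0, 0.0, 0.45]]
```

Call:
send_rows(xyz=[[-30,-4,0],[-60,-9,1],[-90,-13,1],[-120,-18,2],[-150,-22,2],[-180,-27,2],[-210,-31,3],[-240,-36,3],[-270,-40,4],[-295,-44,4]], dr=[[0,0,0.04],[0,0,0.09],[0,0,0.14],[0,0,0.18],[0,0,0.22],[0,0,0.27],[0,0,0.32],[0,0,0.36],[0,0,0.4],[0,0,0.45]], jaw=70)

```text
time: 28.2
position: [0.6559, 0.1361, 0.1277]
tool_rot: [1.981, 2.439, -0.003]
ft_force: [0.3, -1.2, 0.0]
grip_width: 0.804
grip_force: 0.0
```

```bash
python3 plan.py 656,139,43,12,1
```

```text
now [655.9 136.1 127.7] head 11.8 t 28.2
[[3.0, 1.0, 85.0]]
[[0.0, 0.0, 0.0]]
```

Call:
send_rows(xyz=[[0,0,8],[0,0,19],[1,0,31],[1,0,43],[1,0,55],[1,0,66],[1,0,76],[1,0,83],[1,0,86],[1,0,86]], dr=[[0,0,0],[0,0,0],[0,0,0],[0,0,0],[0,0,0],[0,0,0],[0,0,0],[0,0,0],[0,0,0],[0,0,0]])

```text
time: 29.03
position: [0.6548, 0.1397, 0.0416]
tool_rot: [-1.976, -2.442, 0.002]
ft_force: [-0.2, -0.3, 0.1]
grip_width: 0.807
grip_force: 0.0
```

Call:
send_rows(xyz=[[0,0,0],[0,0,0],[0,0,0],[0,0,0],[0,0,0],[0,0,0],[0,0,0],[0,0,0],[0,0,0],[0,0,0]], dr=[[0,0,0],[0,0,0],[0,0,0],[0,0,0],[0,0,0],[0,0,0],[0,0,0],[0,0,0],[0,0,0],[0,0,0]], jaw=30, grip_force=20)

```text
time: 29.87
position: [0.6557, 0.1399, 0.0431]
tool_rot: [1.976, 2.442, 0.001]
ft_force: [0.6, 0.4, 3.9]
grip_width: 0.496
grip_force: 20.0
```

```bash
python3 plan.py 656,139,125,12,4 484,105,130,12,6
```

```text
now [655.7 139.9  43.1] head 12.0 t 29.8667
[[-0.0, 0.0, -20.0], [-0.0, 0.0, -41.0], [-1.0, 0.0, -62.0], [-1.0, 0.0, -82.0], [-0.0, -29.0, -83.0], [0.0, -58.0, -84.0], [0.0, -88.0, -84.0], [1.0, -117.0, -85.0], [2.0, -146.0, -86.0], [2.0, -175.0, -87.0]]
[[0.0, 0.0, 0.0], [0.0, 0.0, 0.0], [0.0, 0.0, 0.0], [0.0, 0.0, 0.0], [0.0, 0.0, 0.0], [0.0, 0.0, 0.0], [0.0, 0.0, 0.0], [0.0, 0.0, 0.0], [0.0, 0.0, 0.0], [0.0, 0.0, 0.0]]
```

Gripped at 43.2 mm. Lifting and moving over the orange cradle, then lowering to about 10 mm above the floor.

Call:
send_rows(xyz=[[0,0,-10],[0,0,-27],[0,0,-46],[0,0,-65],[0,-10,-78],[0,-38,-83],[0,-74,-84],[1,-112,-85],[1,-148,-86],[2,-175,-86]], dr=[[0,0,0],[0,0,0],[0,0,0],[0,0,0],[0,0,0],[0,0,0],[0,0,0],[0,0,0],[0,0,0],[0,0,0]])

```text
time: 30.7
position: [0.4802, 0.1042, 0.1281]
tool_rot: [-1.975, -2.44, 0.003]
ft_force: [-0.1, 0.3, -0.6]
grip_width: 0.498
grip_force: 20.0
```

Call:
send_rows(xyz=[[0,0,6],[0,0,14],[0,0,23],[0,0,32],[0,0,42],[0,0,52],[0,0,61],[0,0,68],[0,0,71],[0,0,71]], dr=[[0,0,0],[0,0,0],[0,0,0],[0,0,0],[0,0,0],[0,0,0],[0,0,0],[0,0,0],[0,0,0],[0,0,0]])

```text
time: 31.53
position: [0.4832, 0.105, 0.0565]
tool_rot: [-1.976, -2.441, 0.003]
ft_force: [0.2, -0.4, -0.6]
grip_width: 0.5
grip_force: 20.0
```

```bash
python3 look.py p6 .4835 .105; python3 plan.py 484,105,47,12,1
python3 - <<'E'
from h import *
u=proj([.4835,.105,.03],'scene')[0].round().astype(int);o=u-[50,45]
f=lambda P:(proj(P,'scene')-o+.5)*4-.5
z=get_state()['position'][2]-.043
for x,y in((.4835,.105),(.4885,.105),(.4835,.11)):
    b=f(ring(x,y,z,.022)); print(x,y,'left',b[:,0].min().round(),'right',b[:,0].max().round(),'low',b[:,1].max().round())
b=f(ring(.4835,.105,.01,.036));print(b.min(0),b.max(0))
E
```

```text
now [484.  105.3  57.7] head 12.0 t 31.6333
[[0.0, 0.0, 11.0]]
[[0.0, 0.0, 0.0]]
0.4835 0.105 left 171.0 right 233.0 low 219.0
0.4885 0.105 left 175.0 right 237.0 low 222.0
0.4835 0.11 left 177.0 right 239.0 low 216.0
[151.83657804 175.37998445] [252.00829806 236.13206135]
```

View pics/p6.png

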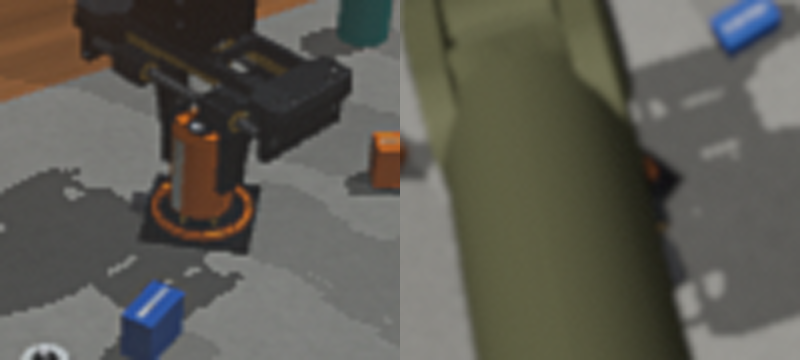

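The large orange can is centred over its orange collar: base 172–235, low edge about 218, collar 150–254. Lowering.

Call:
send_rows(xyz=[[0,0,1],[0,0,3],[0,0,5],[0,0,6],[0,0,7],[0,0,8],[0,0,9],[0,0,9],[0,0,10],[0,0,10]], dr=[[0,0,0],[0,0,0],[0,0,0],[0,0,0],[0,0,0],[0,0,0],[0,0,0],[0,0,0],[0,0,0],[0,0,0]])

```text
time: 32.47
position: [0.4837, 0.1053, 0.0475]
tool_rot: [-1.976, -2.442, 0.0]
ft_force: [-0.2, 0.3, -1.2]
grip_width: 0.5
grip_force: 20.0
```

Call:
send_rows(xyz=[[0,0,0],[0,0,0],[0,0,1],[0,0,1],[0,0,1],[0,0,1],[0,0,1],[0,0,1],[0,0,1],[0,0,1]], dr=[[0,0,0],[0,0,0],[0,0,0],[0,0,0],[0,0,0],[0,0,0],[0,0,0],[0,0,0],[0,0,0],[0,0,0]])

```text
time: 33.3
position: [0.4839, 0.1053, 0.047]
tool_rot: [1.976, 2.442, 0.001]
ft_force: [-2.0, -0.4, 4.7]
grip_width: 0.5
grip_force: 20.0
```

Call:
send_rows(xyz=[[0,0,0],[0,0,0],[0,0,0],[0,0,0],[0,0,0],[0,0,0],[0,0,0],[0,0,0],[0,0,0],[0,0,0]], dr=[[0,0,0],[0,0,0],[0,0,0],[0,0,0],[0,0,0],[0,0,0],[0,0,0],[0,0,0],[0,0,0],[0,0,0]], jaw=65)

```text
time: 34.13
position: [0.4837, 0.1053, 0.0466]
tool_rot: [1.976, 2.442, 0.0]
ft_force: [-0.7, -0.5, 0.1]
grip_width: 0.747
grip_force: 0.0
```

Call:
send_rows(xyz=[[0,0,-8],[0,0,-16],[0,0,-28],[0,0,-42],[0,0,-56],[0,0,-70],[0,0,-84],[0,0,-98],[0,0,-108],[0,0,-110]], dr=[[0,0,0],[0,0,0],[0,0,0],[0,0,0],[0,0,0],[0,0,0],[0,0,0],[0,0,0],[0,0,0],[0,0,0]])

```text
time: 34.97
position: [0.4851, 0.1056, 0.1592]
tool_rot: [1.975, 2.44, 0.006]
ft_force: [1.7, -0.5, 0.3]
grip_width: 0.752
grip_force: 0.0
```

Call:
send_rows(xyz=[[-30,0,-5],[-60,0,-10],[-90,5,-15],[-120,10,-20],[-150,10,-25],[-180,10,-30],[-190,10,-30],[-190,10,-30],[-190,10,-30],[-190,10,-30]], dr=[[0,0,0],[0,0,0],[0,0,0],[0,0,0],[0,0,0],[0,0,0],[0,0,0],[0,0,0],[0,0,0],[0,0,0]])

```text
time: 35.8
position: [0.5327, -0.0763, 0.1859]
tool_rot: [-1.972, -2.443, -0.0]
ft_force: [0.4, 0.5, 0.4]
grip_width: 0.745
grip_force: 0.0
```

Run:
```python
from h import *
C={'bb':(.397,-.277,.069),'so':(.521,-.398,.059),'sb':(.509,.400,.059),'bo':(.4835,.105,.069)}
rows=[]
for n in("scene","top"):
    im=get_image(n)[:,:,::-1]; r=[]
    for k,(x,y,z) in C.items():
        u=proj([x,y,.03],n)[0].round().astype(int); print(n,k,u); r.append(cv2.resize(im[u[1]-25:u[1]+25,u[0]-25:u[0]+25],(200,200),interpolation=cv2.INTER_CUBIC))
    rows.append(np.hstack(r))
cv2.imwrite("pics/end.png",np.vstack(rows))
```

```text
scene bb [153 210]
scene so [118 258]
scene sb [376 157]
scene bo [292 182]
top bb [361 228]
top so [399 177]
top sb [ 98 211]
top bo [210 210]
```

View pics/end.png

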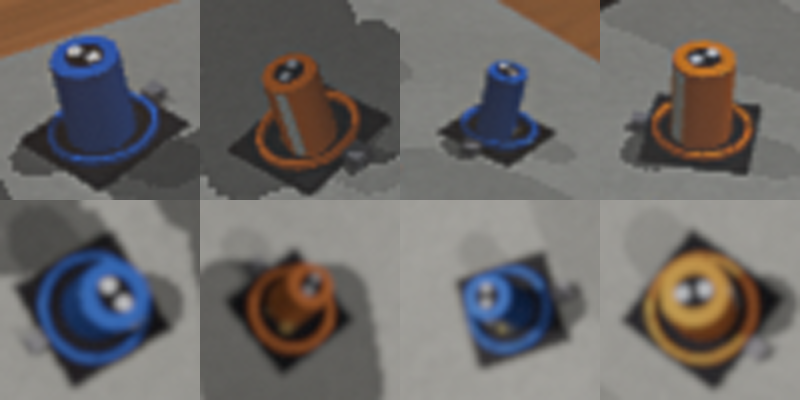

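All four cans stand upright in their own collars. Disc centres, bb/so/sb/bo: top crop (114,292), (312,282), (487,294), (694,290). One numeric check against the collar centres.

Run:
```python
from h import *
C={'bb':(.069,(361,228),(114,92),(96,107),(153,210),(86,56)),'so':(.059,(399,177),(112,82),(91,108),(118,258),(91,71)),'sb':(.059,(98,211),(87,94),(108,107),(376,157),(108,71)),'bo':(.069,(210,210),(94,90),(102,107),(292,182),(103,59))}
g=lambda u,p,n,z: ray((np.array(p)+.5)/4-.5+np.array(u)-25,n,z)
for k,(z,u,d,c,us,ds) in C.items():
    a=g(u,d,'top',z);b=g(u,c,'top',.01);s=g(us,ds,'scene',z); print(k,'top',a.round(4),'collar',b.round(4),'off mm',(1000*np.hypot(*(a-b))).round(1),'scene',s.round(4))
s=get_state(); print(abs(s['qd']).max(), s['time'])
```

```text
bb top [ 0.3976 -0.2781] collar [ 0.3952 -0.2783] off mm 2.4 scene [ 0.3974 -0.279 ]
so top [ 0.526  -0.3989] collar [ 0.5198 -0.3973] off mm 6.4 scene [ 0.5254 -0.3982]
sb top [0.5093 0.3998] collar [0.5086 0.4017] off mm 2.0 scene [0.5082 0.399 ]
bo top [0.484 0.105] collar [0.4825 0.1058] off mm 1.7 scene [0.4839 0.1027]
0.006476086487601126 35.9
```

```bash
python3 -c "
from bench import *
print(close_job())"
```

```text
the job is handed in; nothing more can be done
None
```

I handed the job in at about 36 s with all four round capacitors upright in their matching cradles: large blue, small blue and large orange measured about 2 mm off centre and small orange about 6 mm (limit 12 mm), and the arm never went near the film capacitors, though I did not re-measure them; no verdict came back.

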